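# Close the screened test pot: lid on and twisted down snug

## Task

The coil is in the screened test pot, ready to be measured. Pick up the pot's lid, set it on the neck with its three red marks over those of the pot, and screw it clockwise until it is snug on its seal, without overtightening it; then let go. Leave the other things on the bench where they are.

Things in the scene. Friction and masses are not known exactly. Their poses are not given: they have to be found in the camera images.
- lid_grip (a point): Centre of the blue bar grip on the loose lid, on the lid's axis: 38 mm above the skirt's bottom edge, 15 mm below the bar's top. The bar is 50 mm long (along the lid's x), 14 mm thick (y), 30 mm high and stands on the lid's disc. z: the lid's axis, up. The lid starts right way up on the bench.
- lid: Loose aluminium lid, 86 mm across, about 160 g; origin on its axis at the skirt's bottom edge, z up. Skirt 18 mm deep, 80 mm inside, open below; 5 mm disc on it. Three lugs (5 mm thick, centred 3 mm above the bottom edge, tips 33 mm from the axis) point inwards at 0, 120, 240 degrees from its x axis, each with a red mark on the lid.
- pot: Fixed aluminium pot on a grey base plate 110 x 110 x 8 mm; origin under the plate's centre, z up. 80 mm across up to a shoulder at 48 mm; neck 62 mm across up to 68.5 mm. Three steel ramps on the neck (out to 37.5 mm from the axis); the gaps between them, 0.7 rad wide, are centred at 0, 120, 240 degrees from its x axis, each over a red mark on the pot's side.
- pot_mouth (a point): On the pot's axis, 64 mm above the bench. A lid with its marks over the pot's drops on (0.2 rad to spare either way, 2 mm sideways) till its disc rests on the seal, lid_grip then 92 mm above the bench. Turned clockwise from above, its lugs go under the ramps, which fall 7 mm per rad and draw it down on the seal by 1 to 2 mm. The ramps end 1.75 rad past the marks.
- pot_ramp (a point): On the pot's axis at the height of the ramps. Where they bite differs (0.4 to 1.2 rad past the marks) and must be felt: before, the moment about the axis is slight; then it climbs about 1.4 N m per rad. Snug: 0.35 to 0.5 N m; over 0.6 is overtight. Friction holds the lid where left. A gripper that does not follow the lid down adds to the load and moment felt.
- seal: Black sealing ring, 55 mm across, in the pot's mouth, on a stiff spring (18 N per mm, 3.5 mm travel); origin on the pot's axis at the ring's top face, 72 mm above the bench when free. Pressing the lid down on it with the arm loads it too: more than 32 N spoils it.
- toroid: Bystander: loose copper-wound ring core, 66 mm across, 28 mm high; origin under its centre.
- driver: Bystander: loose screwdriver with a red handle, 150 mm long, lying along its x.
- spray: Bystander: loose can, 52 mm across, 150 mm high, with a yellow band; origin under its centre.
- relay: Bystander: loose black and green relay block, 60 x 35 x 30 mm; origin under its centre.
Not all that is in view belongs to the job. Leave any brown or orange look-alike of the lid alone.

How it is judged:
On the way:
1. the lid sits level on the pot's neck, skirt down over the ramps (horizontal distance between lid_grip and pot_mouth below 0.005 m and z of lid_grip in the frame of pot below 0.095 m and angle between lid's own z axis and vertical below 0.08 rad), for 0.2 s.
At the end, for the whole second after the job is handed in: The lid is on the pot's neck (centre within 5 mm of the neck's axis, grip centre less than 95 mm above the pot's base, level within 0.06 rad), at rest and let go, and clamps the seal with 9 to 21 N by its own lugs (horizontal distance between lid_grip and pot_mouth below 0.005 m and z of lid_grip in the frame of pot below 0.095 m and angle between lid's own z axis and vertical below 0.06 rad and contact force between lid and seal between 9 and 21 N and linear speed of lid below 0.01 m/s and angular speed of lid below 0.1 rad/s); the robot touches nothing.
It fails at once if the seal is crushed: overtightened or pressed with more than 32 N (contact force between lid and seal above 32 N).
It fails at once if the toroid is shifted by more than 30 mm (distance of toroid from where it was at the start of the episode above 0.03 m).
It fails at once if the driver is shifted by more than 30 mm (distance of driver from where it was at the start of the episode above 0.03 m).
It fails at once if the spray is shifted by more than 30 mm (distance of spray from where it was at the start of the episode above 0.03 m).
It fails at once if the relay is shifted by more than 30 mm (distance of relay from where it was at the start of the episode above 0.03 m).
It also fails if it takes over 69 s, if anything falls off the work surface, if the arm or the gripper's body presses on something with over 40 N, if the wrist force passes 120 N, or if a joint passes its speed limit or range.

## Robot

A 6-joint arm with a two-finger parallel gripper is mounted at the origin on the work surface. World frame = base frame: x ahead of the robot, y to its left, z up, the work surface at z = 0. Lengths are in m, angles in rad, forces in N, time in s.
With the tool pointing down it reaches from about 0.35 to 1 m from the base axis. Payload 7.1 kg.
Tool frame: the origin (TCP) lies at the very end of the fingers, on their centre line; the grasp point (between the pads) lies 19 mm behind it; y points along the fingers, x is the direction in which the jaws open and shut, and the axes are right-handed (so a half turn about y gives the same grasp; the last joint's range is limited). The gripper opens to 85 mm and grips with 20 to 120 N. Pads are 22 mm wide; open, the fingers measure 114 mm over their backs; the gripper's body (76 mm by 85 mm) begins 54 mm behind the grasp point. The pads swing forward as they close: fully open they stand 13 mm farther back than shut.
Start: joints at [-1.252, 0.423, 1.63, -0, 1.089, -0.019], TCP at [0.207, -0.59, 0.231] pointing down, gripper open.
Joint ranges: [-3, 3], [-0.9, 2.11], [0.09, 2.58], [-1.31, 4.45], [0.11, 2.69], [-2.54, 2.54]. Speed limits (rad/s): [2.39, 2.39, 3.01, 3.14, 3.14, 3.14].

## Interface

Orientations are given as a unit quaternion [x, y, z, w].
In Python, from bench import env gives the robot as it stands.
- The arm moves only by the tool send_rows, never from a script. Its argument "targets" is a list that holds one entry, the list of rows, each a list of 5 numbers: the finger opening in cm, from 0 to 8.54, then the shift along the tool's x, y, z in cm, then the turn about the tool's y in rad. A call has 1 to 20 rows; each row shifts and turns the commanded pose from where the row before left it, along the tool's axes as they then stand; what a row does not reach is not made up. A row lasts 1/8 s, in which the tool goes at most 62.5 mm and 10.7 degrees, less where a joint would pass 70% of its speed; a pose out of reach is approached as far as the arm can. A call is refused whole if a number of a shift passes 6.25 or a number of a turn 0.188, either way. A call with a gripper value outside its range is refused whole. The fingers move at their own pace and stop on an object; "grip_force" is the grip in N (left out, the last holds). Time passes only in rows, so rows that do not move let the fingers close. It gives the time, the measured TCP pose, the force and the opening at its end, in the units of the state.
- env.get_obs(): the state, without advancing time (a new reading comes with each control period).
- env.get_image(name): name is "scene" or "top" or "wrist"; returns a dict with "pixels" (384x512x3 uint8, red, green, blue), "intrinsics" (3x3 intrinsics, pixels), "dist_coeffs" ([k1, k2, p1, p2, k3] as OpenCV has them; the pictures are not rectified), "R" (3x3) and "t" (3): a world point X has camera coordinates R X + t. Camera axes: x right, y down, z forward; pixel columns grow to the right and rows downward; lengths in m; the calibration is good to about 2 mm. A picture is of the moment at which its call begins. There is no depth.
- env.finish_job(): hands the job in, once; it reports no verdict.
The state is a dict: "time_s": time; "q": joint angles; "qvel": joint speeds; "joint_efforts": joint torques, N m; "eef_pos": TCP position; "eef_rot": TCP orientation; "ft_force": force on the tool from outside, world axes, zero at the start; "moment": the same for the moment, N m; "finger_gap": finger opening in m.
Only numpy, scipy, OpenCV 4.12 (cv2) and the standard library are available. Lean on these libraries where they do the work, as an engineer would, in place of code of your own. Each camera call takes 0.05 s, during which the arm holds its last target.

## Working session

There is one attempt and no reset: what is moved stays moved. The work goes in short steps, Python scripts to look and compute and a tool call to move; the robot and the scene stay as the last step left them, time stands still between calls to the robot, and variables do not carry over. Pictures are saved under pics/ and viewed, and the job is handed in when it is done.

Besides the shell and the picture viewer there is one more tool, called after ">>>" as name(argument=value, ...), one argument or row to a line, values as JSON. send_rows: Moves the arm, as the interface text tells. Its arguments: {"type":"object","properties":{"targets":{"type":"array"},"grip_force":{"type":"number"}},"required":["targets"]}

```bash
ls; mkdir -p pics; python3 - <<'E'
from bench import env
import cv2
o=env.get_obs()
print({k:o[k] for k in o})
for n in ("scene","top","wrist"):
    d=env.get_image(n); cv2.imwrite(f"pics/{n}0.png",d["pixels"][:,:,::-1])
    print(n,d["intrinsics"],d["dist_coeffs"],d["R"],d["t"])
E
```

```text
pics
{'time_s': 0.0, 'q': array([-1.25200771e+00,  4.23862575e-01,  1.63070926e+00, -6.89913531e-06,
        1.08856804e+00, -1.89670238e-02]), 'qvel': array([ 5.88212198e-04,  8.30967197e-04, -1.97960272e-04, -6.67191216e-04,
       -6.79677679e-04,  4.92694536e-05]), 'joint_efforts': array([ 1.71192809e-03, -5.57385027e+01, -2.81744903e+01,  5.67618110e-05,
        7.47875136e-03,  1.31674997e-05]), 'eef_pos': array([ 0.20697606, -0.58915087,  0.23052454]), 'eef_rot': array([-0.57660264,  0.40928935, -0.40840631,  0.57724856]), 'ft_force': array([0.03954047, 0.38472192, 0.51299646]), 'moment': array([ 0.01413492, -0.04729689,  0.00036365]), 'finger_gap': 0.08531186588865573}
scene [[360.92349651   0.         252.82394671]
 [  0.         360.92349651 194.15719011]
 [  0.           0.           1.        ]] [-0.09548356  0.          0.          0.          0.        ] [[-0.80482223  0.59348393 -0.00616376]
 [ 0.48891607  0.65705876 -0.57378992]
 [-0.33648514 -0.46481245 -0.81897933]] [ 0.45403608 -0.20706394  1.11619745]
top [[376.63884798   0.         258.66697203]
 [  0.         376.63884798 191.60463879]
 [  0.           0.           1.        ]] [-0.05309056  0.          0.          0.          0.        ] [[ 0.02832538 -0.99944793 -0.01736406]
 [-0.99415688 -0.02635679 -0.10467769]
 [ 0.10416224  0.02022764 -0.9943546 ]] [-0.01384303  0.5621796   1.12552834]
wrist [[298.62085701   0.         253.27728325]
 [  0.         298.62085701 193.30789145]
 [  0.           0.           1.        ]] [0.02527345 0.         0.         0.         0.        ] [[ 0.3316217  -0.94341154 -0.00130524]
 [-0.9065165  -0.31903513  0.27648585]
 [-0.26125636 -0.09050549 -0.9610171 ]] [-0.62433154 -0.03582427  0.3787061 ]
```

View pics/scene0.png

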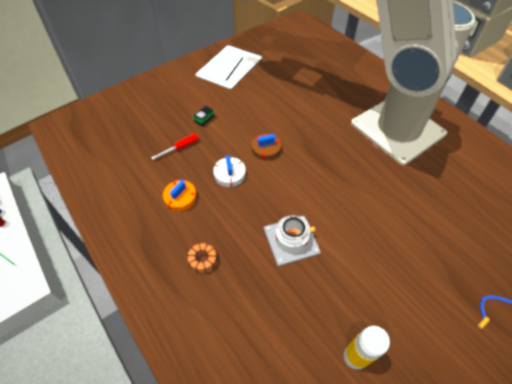

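View pics/top0.png

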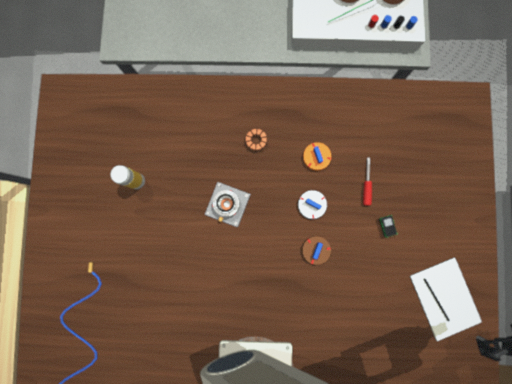

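View pics/wrist0.png

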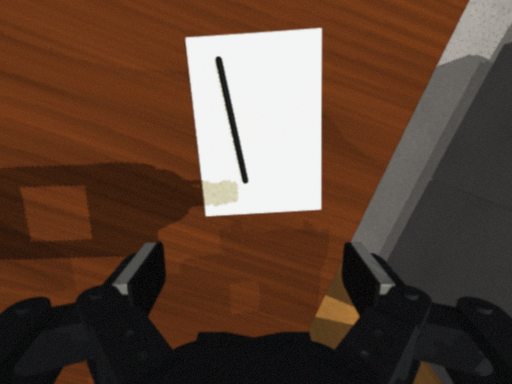

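Three things could be the lid (top view): a white/aluminium one at (312,204), an orange one at (317,156) and a brown one at (316,251). By the description it is the aluminium one at (312,204). The pot is at (226,204). I'll check this in a close crop.

```bash
python3 - <<'E'
import cv2,numpy as np
t=cv2.imread("pics/top0.png");s=cv2.imread("pics/scene0.png")
f=lambda im,x,y,w=30:cv2.resize(im[y-w:y+w,x-w:x+w],(390,290*1),interpolation=cv2.INTER_CUBIC) if 0 else cv2.resize(im[y-w:y+w,x-w:x+w],(300,300),interpolation=cv2.INTER_CUBIC)
cv2.imwrite("pics/crop0.png",np.vstack([np.hstack([f(t,312,204),f(t,228,204)]),np.hstack([f(s,229,170),f(s,292,236)])]))
E
```

```text
(no output)
```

View pics/crop0.png

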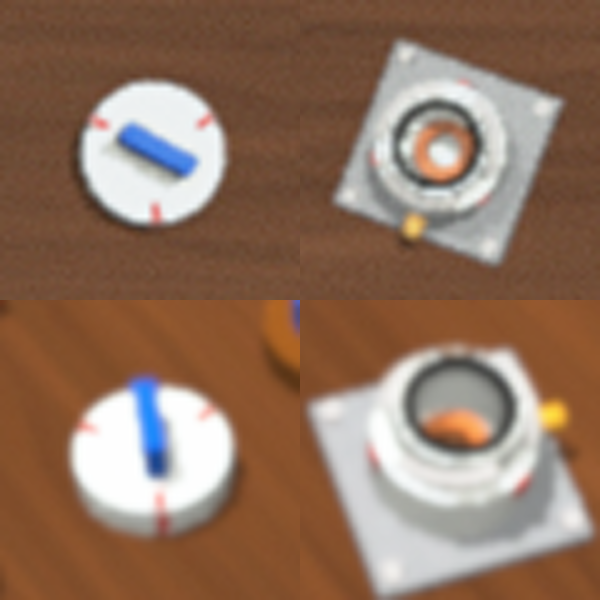

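The crop confirms it: a white lid with three red marks and a blue bar, and an open pot with a copper coil inside. Next I'll measure both in the top and scene views.

```bash
cat > h.py <<'E'
import cv2,numpy as np
from scipy.spatial.transform import Rotation as Ro
from bench import env
def shot(n,name=None):
    d=env.get_image(n)
    if name: cv2.imwrite(f"pics/{name}.png",d["pixels"][:,:,::-1])
    return d
def ray(d,uv):
    p=cv2.undistortPoints(np.array(uv,float).reshape(-1,1,2),d["intrinsics"],np.array(d["dist_coeffs"])).reshape(-1,2)
    v=np.c_[p,np.ones(len(p))]@d["R"]; c=-d["R"].T@d["t"]
    return c,v
def onz(d,uv,z):
    c,v=ray(d,uv); return c+v*((z-c[2])/v[:,2])[:,None]
def proj(d,X):
    r,_=cv2.Rodrigues(d["R"]); return cv2.projectPoints(np.array(X,float).reshape(-1,1,3),r,np.array(d["t"],float),d["intrinsics"],np.array(d["dist_coeffs"]))[0].reshape(-1,2)
def mask(d,kind):
    h=cv2.cvtColor(d["pixels"],cv2.COLOR_RGB2HSV).astype(int);H,S,V=h[...,0],h[...,1],h[...,2]
    if kind=="blue": return ((H>100)&(H<130)&(S>130)&(V>60)).astype(np.uint8)
    if kind=="red": return (((H<8)|(H>170))&(S>90)&(V>120)).astype(np.uint8)
    if kind=="light": return ((S<50)&(V>120)).astype(np.uint8)
def blobs(m,mina=3):
    n,l,s,c=cv2.connectedComponentsWithStats(m)
    return [(s[i,4],c[i],l==i) for i in range(1,n) if s[i,4]>=mina]
E
python3 - <<'E'
from h import *
d=shot("top")
m=mask(d,"blue")
for a,c,l in blobs(m,10):
    if 250<c[0]<350 and 130<c[1]<280:
        pts=np.argwhere(l)[:,::-1]
        X=onz(d,pts,.053)[:,:2]; w,v=np.linalg.eigh(np.cov(X.T)); print("bar",a,c.round(1),X.mean(0).round(4),v[:,1].round(2),np.arctan2(v[1,1],v[0,1]).round(3))
m=mask(d,"light")
for a,c,l in blobs(m,200):
    if 190<c[0]<340 and 160<c[1]<240:
        u=l.astype(np.uint8)
        cn=max(cv2.findContours(u,cv2.RETR_EXTERNAL,cv2.CHAIN_APPROX_NONE)[0],key=cv2.contourArea)
        X=onz(d,cn.reshape(-1,2),.023 if c[0]>270 else .008)[:,:2].astype(np.float32)*1000
        print(a,c.round(1),"circ",cv2.minEnclosingCircle(X),"rect",cv2.minAreaRect(X))
for a,c,l in blobs(mask(d,"red"),1):
    if 190<c[0]<340 and 180<c[1]<230: print("red",a,c.round(1),onz(d,[c],.023 if c[0]>270 else .048).round(4))
E
```

```text
bar 57 [317.9 154.5] [ 0.6778 -0.1751] [-0.94 -0.33] -2.805
bar 57 [313.  203.7] [ 0.5279 -0.1624] [0.46 0.89] 1.091
bar 77 [317.  250.4] [ 0.3899 -0.1763] [-0.94  0.33] 2.803
1070 [227.6 203.7] circ ((523.4473876953125, 98.15341186523438), 76.71156311035156) rect ((523.3956298828125, 99.39910888671875), (112.39754486083984, 113.00086975097656), 70.76734924316406)
569 [312.1 204.2] circ ((528.9027709960938, -163.56033325195312), 45.16605758666992) rect ((529.28271484375, -163.07025146484375), (86.11924743652344, 86.19436645507812), 1.5180190801620483)
red 1 [299. 197.] [[ 0.5496 -0.1228  0.023 ]]
red 2 [301.5 198. ] [[ 0.5467 -0.1305  0.023 ]]
red 1 [322. 198.] [[ 0.5484 -0.1935  0.023 ]]
red 3 [313. 217.] [[ 0.4894 -0.1666  0.023 ]]
```

```bash
cat >> h.py <<'E'
def tool():
    o=env.get_obs(); return o,np.array(o["eef_pos"]),Ro.from_quat(o["eef_rot"]).as_matrix()
def yawx(T): return np.arctan2(T[1,0],T[0,0])
E
python3 - <<'E'
from h import *
o,p,T=tool(); print(T.round(3),"yaw x",yawx(T))
d=shot("wrist"); c=-d["R"].T@d["t"]; print("cam in tool",(T.T@(c-p)).round(4)); print("cam axes in tool (rows)",(d["R"]@T).round(3))
for name,tp,ty in(("lid",np.array([.529,-.163,.23]),1.09),):
    print("shift tool axes",(T.T@(tp-p)*100).round(2))
    for k in(-1,1): print(k,"turn +cw",-( (ty+k*np.pi/2)-yawx(T)))
E
```

```text
[[ 0.331 -0.     0.943]
 [-0.943  0.001  0.331]
 [-0.001 -1.     0.   ]] yaw x -1.2330364113879284
cam in tool [ 1.000e-04 -1.424e-01  7.040e-02]
cam axes in tool (rows) [[ 1.    -0.     0.   ]
 [ 0.    -0.277 -0.961]
 [ 0.     0.961 -0.277]]
shift tool axes [-29.56   0.11  44.5 ]
-1 turn +cw -0.7522400845930319
1 turn +cw -3.893832738182825
```

>>> send_rows(
  targets=[
    [[8.5, -2.95, 0, 4.45, 0], [8.5, -2.95, 0, 4.45, 0], [8.5, -2.95, 0, 4.45, 0], [8.5, -2.95, 0, 4.45, 0], [8.5, -2.95, 0, 4.45, 0], [8.5, -2.95, 0, 4.45, 0], [8.5, -2.95, 0, 4.45, 0], [8.5, -2.95, 0, 4.45, 0], [8.5, -2.95, 0, 4.45, 0], [8.5, -2.95, 0, 4.45, 0], [8.5, 0, 0, 0, -0.15], [8.5, 0, 0, 0, -0.15], [8.5, 0, 0, 0, -0.15], [8.5, 0, 0, 0, -0.15], [8.5, 0, 0, 0, -0.15], [8.5, 0, 0, 0, 0], [8.5, 0, 0, 0, 0]],
  ],
)

```text
time_s: 2.38
eef_pos: [0.5292, -0.1639, 0.2313]
eef_rot: [-0.686, 0.17, -0.17, 0.686]
ft_force: [0.2, -0.8, -0.8]
finger_gap: 0.0848
```

```bash
python3 - <<'E'
from h import *
o,p,T=tool(); print(o["time_s"],p.round(4),yawx(T).round(3),o["q"].round(2))
d=shot("wrist","w1")
e=shot("top","t1")
E
```

```text
2.375 [ 0.5292 -0.1639  0.2313] -0.486 [-0.32  0.32  1.79  0.    1.03  0.16]
```

View pics/w1.png

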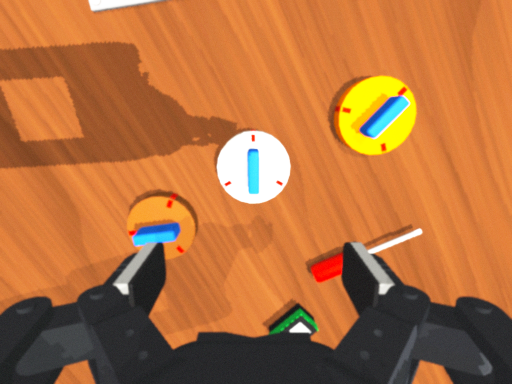

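The wrist view shows the white lid at (253,167) with its bar upright in the image, between the jaws' axes. The brown one is at (161,227) and the yellow/orange one at (376,115). Next I'll measure the lid more finely.

```bash
python3 - <<'E'
from h import *
o,p,T=tool()
d=shot("wrist")
for a,c,l in blobs(mask(d,"blue"),50):
    if abs(c[0]-253)<40 and abs(c[1]-167)<40:
        pts=np.argwhere(l)[:,::-1]; X=onz(d,pts,.053)[:,:2].astype(np.float32)
        w,v=np.linalg.eigh(np.cov(X.T)); print("bar",a,c.round(1),X.mean(0).round(4),np.arctan2(v[1,1],v[0,1]).round(3),np.array(cv2.minAreaRect(X*1000)[1]))
for a,c,l in blobs(mask(d,"red"),3):
    if abs(c[0]-253)<45 and abs(c[1]-167)<45: 
        X=onz(d,[c],.023)[0]; print("red",a,c.round(1),X.round(4))
for a,c,l in blobs(mask(d,"light"),500):
    if abs(c[0]-253)<45 and abs(c[1]-167)<45:
        cn=max(cv2.findContours(l.astype(np.uint8),cv2.RETR_EXTERNAL,cv2.CHAIN_APPROX_NONE)[0],key=cv2.contourArea)
        X=onz(d,cn.reshape(-1,2),.023)[:,:2].astype(np.float32)*1000
        print("disc",cv2.minEnclosingCircle(X),cv2.fitEllipse(X))
print(proj(d,[p]))
E
```

```text
red 8 [252.2 129.8] [ 0.5496 -0.1233  0.023 ]
red 18 [253.  137.5] [ 0.5462 -0.1315  0.023 ]
red 18 [227.4 183. ] [ 0.4935 -0.1651  0.023 ]
red 19 [279.1 182.6] [ 0.5491 -0.1938  0.023 ]
disc ((529.4006958007812, -162.98338317871094), 44.05474853515625) ((529.708251953125, -163.1887664794922), (85.98694610595703, 86.7115478515625), 141.6061553955078)
[[252.91537315 247.14152146]]
```

>>> send_rows(
  targets=[
    [[8.5, 0, 4, 0.07, -0.008], [8.5, 0, 4.5, 0, 0], [8.5, 0, 4.5, 0, 0], [8.5, 0, 4.5, 0, 0], [8.5, 0, 1.7, 0, 0], [8.5, 0, 0.9, 0, 0], [8.5, 0, 0, 0, 0], [1.0, 0, 0, 0, 0], [1.0, 0, 0, 0, 0], [1.0, 0, 0, 0, 0], [1.0, 0, 0, 0, 0], [1.0, 0, 0, 0, 0], [1.0, 0, 0, 0, 0]],
  ],
  grip_force=80,
)

```text
time_s: 4.15
eef_pos: [0.5299, -0.1633, 0.0309]
eef_rot: [0.687, -0.166, 0.167, -0.687]
ft_force: [-1.2, -0.3, 5.8]
finger_gap: 0.0126
```

```bash
python3 - <<'E'
from h import *
o,p,T=tool(); print(o["time_s"],p.round(4),yawx(T).round(3),o["ft_force"].round(2),o["moment"].round(3),o["finger_gap"])
E
```

```text
4.15 [ 0.5299 -0.1633  0.0309] -0.475 [-1.2  -0.31  5.79] [ 0.081  0.17  -0.02 ] 0.012585442106496304
```

>>> send_rows(
  targets=[
    [[1.0, 0, -1.0, 0, 0], [1.0, 0, -3, 0, 0], [1.0, 0, -3.5, 0, 0], [1.0, 0, -3.5, 0, 0], [1.0, 0, -3.5, 0, 0], [1.0, 0, -2.5, 0, -0.1], [1.0, 0, 0, 0, -0.15], [1.0, 0, 0, 0, -0.15], [1.0, 0, 0, 0, -0.15], [1.0, 0, 0, 0, -0.116], [1.0, 0.6, 0, 2.3, 0], [1.0, 0.8, 0, 3.2, 0], [1.0, 0.8, 0, 3.2, 0], [1.0, 0.8, 0, 3.2, 0], [1.0, 0.8, 0, 2.5, 0], [1.0, 0.4, 0, 1.5, 0], [1.0, 0, 0, 0, 0], [1.0, 0, 0, 0, 0], [1.0, 0, 0, 0, 0]],
  ],
)

```text
time_s: 6.52
eef_pos: [0.5405, 0.0, 0.2003]
eef_rot: [0.704, 0.067, -0.067, -0.704]
ft_force: [0.3, 0.3, -2.0]
finger_gap: 0.0123
```

```bash
python3 - <<'E'
from h import *
o,p,T=tool(); print(o["time_s"],p.round(4),yawx(T).round(3),o["q"].round(2),o["ft_force"].round(2),o["moment"].round(3),o["finger_gap"])
shot("wrist","w2");shot("top","t2");shot("scene","s2")
E
```

```text
6.525 [0.5405 0.     0.2003] 0.19 [-0.02  0.34  1.84 -0.    0.96 -0.21] [ 0.28  0.35 -1.95] [ 0.019  0.004 -0.015] 0.012314858109434995
```

View pics/w2.png

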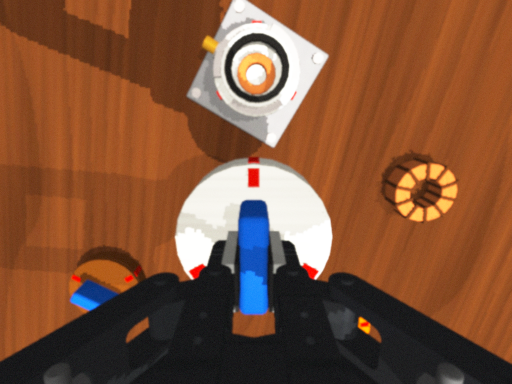

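View pics/s2.png

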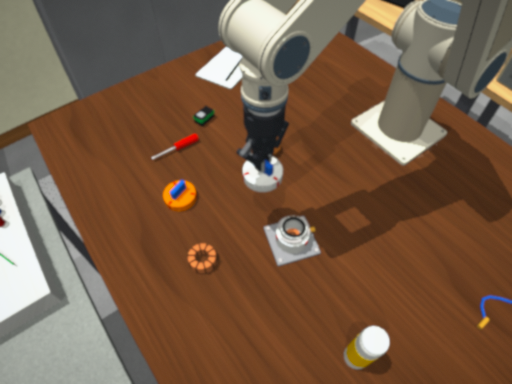

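The wrist view shows the lid held level at (254,235). The pot is at about (256,72), with red marks near (258,22), (221,95) and (293,95).

```bash
cat > potm.py <<'E'
from h import *
o,p,T=tool()
d=shot("wrist","w3")
zl=.023+p[2]-.0309
print("TCP",p.round(4),yawx(T))
print("-- lid disc z",zl)
m=mask(d,"red")
for a,c,l in blobs(m,6):
    z=zl if c[1]>130 else .04
    X=onz(d,[c],z)[0]; print("red",a,c.round(1),X.round(4))
lt=mask(d,"light")
im=d["pixels"][:160,150:360]; cv2.imwrite("pics/potcrop.png",cv2.resize(im[:,:,::-1],None,fx=3.6,fy=3.6,interpolation=cv2.INTER_CUBIC))
# seal: dark ring
h=cv2.cvtColor(d["pixels"],cv2.COLOR_RGB2HSV); dark=(h[...,2]<45).astype(np.uint8)
for a,c,l in blobs(dark,60):
    if c[1]<150:
        cn=max(cv2.findContours(l.astype(np.uint8),cv2.RETR_EXTERNAL,cv2.CHAIN_APPROX_NONE)[0],key=cv2.contourArea)
        X=onz(d,cn.reshape(-1,2),.072)[:,:2].astype(np.float32)*1000
        print("seal",a,c,cv2.fitEllipse(X))
for a,c,l in blobs(lt,500):
    if c[1]<150:
        cn=max(cv2.findContours(l.astype(np.uint8),cv2.RETR_EXTERNAL,cv2.CHAIN_APPROX_NONE)[0],key=cv2.contourArea)
        X=onz(d,cn.reshape(-1,2),.008)[:,:2].astype(np.float32)*1000
        print("plate",a,cv2.minAreaRect(X), cn.reshape(-1,2).min(0))
E
python3 potm.py
```

```text
TCP [5.406e-01 3.000e-04 2.003e-01] 0.19012281379939697
-- lid disc z 0.19240081234590917
red 20 [256.5  21.5] [0.5165 0.1419 0.04  ]
red 25 [218.3  95. ] [0.4925 0.0737 0.04  ]
red 13 [293.2  95.8] [0.5632 0.0867 0.04  ]
red 78 [253.5 159.8] [0.5324 0.0441 0.1924]
red 208 [253. 177.] [0.5339 0.0353 0.1924]
red 127 [196.3 270.6] [ 0.5127 -0.024   0.1924]
red 127 [310.  270.7] [ 0.5757 -0.0119  0.1924]
red 12 [135.2 273.6] [ 0.4791 -0.0322  0.1924]
red 50 [ 75.8 278.1] [ 0.4468 -0.0411  0.1924]
red 44 [128.3 278.2] [ 0.4756 -0.0358  0.1924]
red 19 [253. 315.] [ 0.5496 -0.0468  0.1924]
red 22 [364.8 323.7] [ 0.616  -0.0399  0.1924]
seal 287 [235.77700348  79.18466899] ((522.1151123046875, 98.17231750488281), (43.5713996887207, 46.77653121948242), 41.27375411987305)
plate 8128 ((524.162353515625, 100.05111694335938), (108.94792175292969, 109.10926818847656), 70.62320709228516) [187   0]
plate 823 ((523.3809814453125, 107.36775970458984), (52.625240325927734, 49.56922912597656), 1.4494491815567017) [231  42]
```

View pics/potcrop.png

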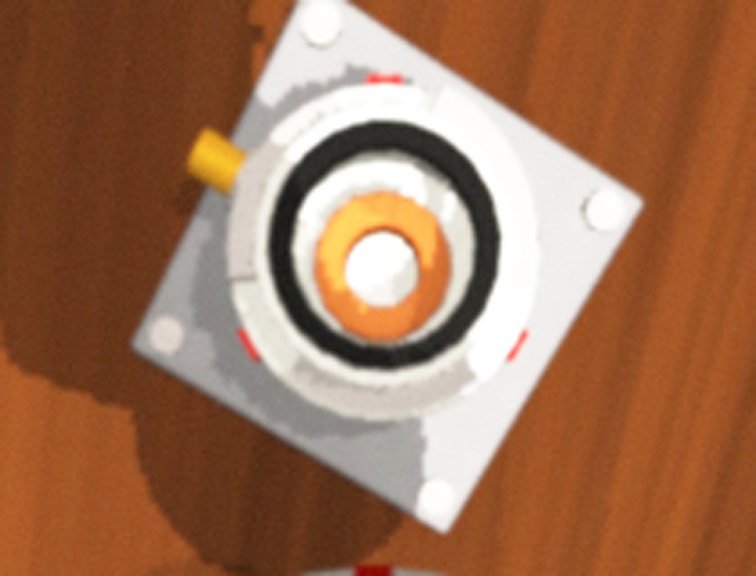

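```bash
python3 - <<'E'
from h import *
d=shot("wrist")
h=cv2.cvtColor(d["pixels"],cv2.COLOR_RGB2HSV)
for th in(70,90,110):
    dark=(h[...,2]<th).astype(np.uint8)[:140,215:300]
    cs=cv2.findContours(dark,cv2.RETR_CCOMP,cv2.CHAIN_APPROX_NONE)[0]
    for cn in cs:
        if cv2.contourArea(cn)>600:
            X=onz(d,cn.reshape(-1,2)+[215,0],.072)[:,:2].astype(np.float32)*1000
            print(th,cv2.contourArea(cn),cv2.fitEllipse(X)[:2])
for n in("top","scene"):
    e=shot(n)
    h=cv2.cvtColor(e["pixels"],cv2.COLOR_RGB2HSV)
    u,v=proj(e,[.524,.1,.072])[0].astype(int); print(n,u,v)
    for th in(80,100,120):
        dark=(h[...,2]<th).astype(np.uint8)[v-14:v+15,u-16:u+17]
        for cn in cv2.findContours(dark,cv2.RETR_CCOMP,cv2.CHAIN_APPROX_NONE)[0]:
            if cv2.contourArea(cn)>120:
                X=onz(e,cn.reshape(-1,2)+[u-16,v-14],.072)[:,:2].astype(np.float32)*1000
                print(th,cv2.contourArea(cn),cv2.fitEllipse(X)[:2])
E
```

```text
70 3227.5 ((524.095458984375, 99.86795806884766), (51.48179244995117, 51.71225357055664))
70 2330.5 ((524.15966796875, 99.20135498046875), (43.300697326660156, 44.57445526123047))
90 3289.0 ((524.093994140625, 99.87616729736328), (51.943885803222656, 52.22443389892578))
90 2280.0 ((524.1392211914062, 99.27474975585938), (42.861942291259766, 44.03582763671875))
110 3328.5 ((524.14453125, 99.8283462524414), (52.23654556274414, 52.563209533691406))
110 2230.0 ((524.1451416015625, 99.23253631591797), (42.25062561035156, 43.7298698425293))
top 224 202
120 186.0 ((517.5692138671875, 79.42571258544922), (49.68660354614258, 82.18489074707031))
scene 292 225
100 260.5 ((515.2477416992188, 90.45257568359375), (68.63232421875, 72.50218200683594))
120 553.5 ((514.9734497070312, 90.5519027709961), (73.04393768310547, 73.97172546386719))
120 190.5 ((524.5060424804688, 104.2466049194336), (37.185691833496094, 40.85014343261719))
```

>>> send_rows(
  targets=[
    [[1.0, 0.06, 0, 2.0, 0], [1.0, 0.07, 0, 3.0, 0], [1.0, 0.07, 0, 3.0, 0], [1.0, 0.06, 0, 2.07, 0], [1.0, 0, 0, 0, 0.008], [1.0, 0, 2.5, 0, 0], [1.0, 0, 3, 0, 0], [1.0, 0, 2.5, 0, 0], [1.0, 0, 0.8, 0, 0], [1.0, 0, 0, 0, 0], [1.0, 0, 0, 0, 0]],
  ],
)

```text
time_s: 8.25
eef_pos: [0.5248, 0.1003, 0.1133]
eef_rot: [-0.704, -0.065, 0.064, 0.704]
ft_force: [-0.7, 0.2, -2.6]
finger_gap: 0.0125
```

```bash
python3 - <<'E'
from h import *
o,p,T=tool(); print(o["time_s"],p.round(4),yawx(T).round(3),o["q"].round(2),o["ft_force"].round(2),o["moment"].round(3),o["finger_gap"])
a=shot("wrist");b=shot("top");c=shot("scene")
u=proj(b,[.524,.1,.08])[0].astype(int);v=proj(c,[.524,.1,.08])[0].astype(int)
f=lambda im,q,w=32:cv2.resize(im["pixels"][q[1]-w:q[1]+w,q[0]-w:q[0]+w,::-1],(384,384),interpolation=cv2.INTER_CUBIC)
cv2.imwrite("pics/c4.png",np.hstack([f(b,u),f(c,v)])); cv2.imwrite("pics/w4.png",a["pixels"][:,:,::-1])
m=mask(a,"red")
for s,cc,l in blobs(m,60): print("red",s,cc.round(1),onz(a,[cc],.023+p[2]-.0309).round(4))
E
```

```text
8.25 [0.5248 0.1003 0.1133] 0.183 [ 0.17  0.46  1.91 -0.    0.77 -0.02] [-0.73  0.16 -2.62] [-0.011 -0.001  0.007] 0.01254004866472051
red 71 [253.3 160. ] [[0.5169 0.1441 0.1054]]
red 208 [253. 177.] [[0.5184 0.1353 0.1054]]
red 129 [310.1 270.7] [[0.5599 0.0879 0.1054]]
red 125 [196.2 270.7] [[0.4967 0.0762 0.1054]]
```

View pics/c4.png

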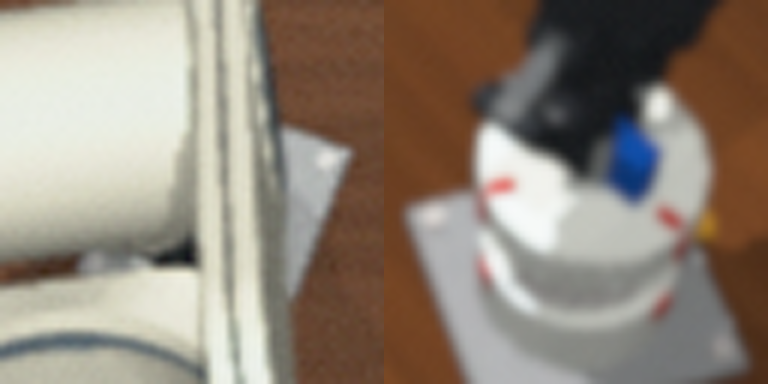

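View pics/w4.png

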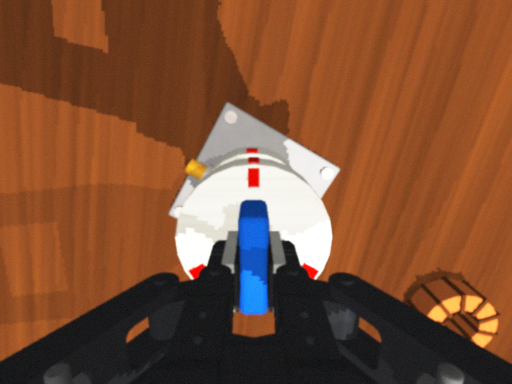

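>>> send_rows(
  targets=[
    [[1.0, -0.08, 0.8, -0.04, 0], [1.0, 0, 0.8, 0, 0], [1.0, 0, 0.5, 0, 0], [1.0, 0, 0.2, 0, 0], [1.0, 0, 0, 0, 0], [1.0, 0, 0, 0, 0]],
  ],
)

```text
time_s: 9.15
eef_pos: [0.5235, 0.0997, 0.0894]
eef_rot: [-0.704, -0.065, 0.065, 0.704]
ft_force: [0.7, -0.3, -2.2]
finger_gap: 0.0124
```

```bash
cat > st.py <<'E'
from h import *
o,p,T=tool(); print(o["time_s"],p.round(5),"yaw",yawx(T).round(4),"q6",o["q"][5].round(2),"F",o["ft_force"].round(2),"M",o["moment"].round(3),o["finger_gap"].round(4))
E
python3 st.py
```

```text
Traceback (most recent call last):
  File "st.py", line 2, in <module>
    o,p,T=tool(); print(o["time_s"],p.round(5),"yaw",yawx(T).round(4),"q6",o["q"][5].round(2),"F",o["ft_force"].round(2),"M",o["moment"].round(3),o["finger_gap"].round(4))
                                                                                                                                                  ^^^^^^^^^^^^^^^^^^^^^
AttributeError: 'float' object has no attribute 'round'
```

>>> send_rows(
  targets=[
    [[1.0, 0.03, 0.2, 0, 0], [1.0, 0, 0.1, 0, 0], [1.0, 0, 0, 0, 0], [1.0, 0, 0, 0, 0]],
  ],
)

```text
time_s: 9.65
eef_pos: [0.5237, 0.0997, 0.0863]
eef_rot: [0.704, 0.065, -0.065, -0.704]
ft_force: [-0.2, -0.1, -1.5]
finger_gap: 0.0124
```

```bash
sed -i 's/,o\["finger_gap"\].round(4)//' st.py; python3 st.py
```

```text
9.65 [0.52366 0.09974 0.08635] yaw 0.183 q6 -0.02 F [-0.23 -0.12 -1.54] M [-0.024  0.057 -0.024]
```

>>> send_rows(
  targets=[
    [[1.0, 0, 0.05, 0, 0], [1.0, 0, 0.05, 0, 0], [1.0, 0, 0, 0, 0], [1.0, 0, 0, 0, 0]],
  ],
)

```text
time_s: 10.15
eef_pos: [0.5236, 0.0997, 0.0853]
eef_rot: [0.704, 0.065, -0.065, -0.704]
ft_force: [-0.3, 0.2, -1.7]
finger_gap: 0.0127
```

```bash
python3 st.py
```

```text
10.15 [0.52364 0.09974 0.08533] yaw 0.1831 q6 -0.02 F [-0.33  0.23 -1.7 ] M [ 0.015 -0.004  0.012]
```

>>> send_rows(
  targets=[
    [[1.0, 0, 0.05, 0, 0], [1.0, 0, 0, 0, 0], [1.0, 0, 0, 0, 0]],
  ],
)

```text
time_s: 10.52
eef_pos: [0.5237, 0.0997, 0.0849]
eef_rot: [-0.704, -0.065, 0.065, 0.704]
ft_force: [-0.3, 0.6, -1.5]
finger_gap: 0.0126
```

```bash
python3 st.py
```

```text
10.525 [0.52366 0.09973 0.08486] yaw 0.183 q6 -0.02 F [-0.3   0.56 -1.46] M [-0.023  0.02   0.014]
```

>>> send_rows(
  targets=[
    [[1.0, 0, 0.05, 0, 0], [1.0, 0, 0, 0, 0], [1.0, 0, 0, 0, 0]],
  ],
)

```text
time_s: 10.9
eef_pos: [0.5239, 0.0998, 0.0845]
eef_rot: [-0.704, -0.065, 0.064, 0.704]
ft_force: [0.6, -0.2, 1.7]
finger_gap: 0.0126
```

```bash
python3 st.py
```

```text
10.9 [0.52388 0.09976 0.08452] yaw 0.183 q6 -0.02 F [ 0.62 -0.19  1.73] M [ 0.008  0.019 -0.059]
```

Contact is at TCP z 0.0846, which matches the expected 92 mm grip height, so the lid is on the seal. Now I'll turn it clockwise (+) in small steps and watch Mz and Fz.

>>> send_rows(
  targets=[
    [[1.0, 0, 0, 0, 0.05], [1.0, 0, 0, 0, 0.08], [1.0, 0, 0, 0, 0.08], [1.0, 0, 0, 0, 0.05], [1.0, 0, 0, 0, 0], [1.0, 0, 0, 0, 0]],
  ],
)

```text
time_s: 11.65
eef_pos: [0.5238, 0.0998, 0.0844]
eef_rot: [-0.707, 0.027, -0.027, 0.707]
ft_force: [0.4, 0.1, 2.8]
finger_gap: 0.0125
```

```bash
python3 st.py
```

```text
11.65 [0.52376 0.09976 0.08444] yaw -0.0761 q6 0.24 F [0.35 0.1  2.79] M [ 0.012 -0.006 -0.026]
```

>>> send_rows(
  targets=[
    [[1.0, 0, 0, 0, 0.05], [1.0, 0, 0, 0, 0.05], [1.0, 0, 0, 0, 0], [1.0, 0, 0, 0, 0]],
  ],
)

```text
time_s: 12.15
eef_pos: [0.5237, 0.0997, 0.0844]
eef_rot: [-0.704, 0.062, -0.062, 0.704]
ft_force: [-0.8, -0.4, 3.1]
finger_gap: 0.0123
```

```bash
python3 st.py
```

```text
12.15 [0.5237  0.09973 0.0844 ] yaw -0.1757 q6 0.34 F [-0.85 -0.43  3.09] M [0.006 0.007 0.019]
```

>>> send_rows(
  targets=[
    [[1.0, 0, 0, 0, 0.05], [1.0, 0, 0, 0, 0.05], [1.0, 0, 0, 0, 0], [1.0, 0, 0, 0, 0]],
  ],
)

```text
time_s: 12.65
eef_pos: [0.5237, 0.0997, 0.0844]
eef_rot: [-0.7, 0.097, -0.097, 0.7]
ft_force: [-0.6, -0.4, 2.4]
finger_gap: 0.0125
```

```bash
python3 st.py
```

```text
12.65 [0.52366 0.09975 0.08436] yaw -0.2757 q6 0.44 F [-0.6  -0.44  2.45] M [ 0.025 -0.023 -0.007]
```

>>> send_rows(
  targets=[
    [[1.0, 0, 0, 0, 0.05], [1.0, 0, 0, 0, 0.05], [1.0, 0, 0, 0, 0], [1.0, 0, 0, 0, 0]],
  ],
)

```text
time_s: 13.15
eef_pos: [0.5237, 0.0997, 0.0844]
eef_rot: [-0.695, 0.132, -0.132, 0.695]
ft_force: [0.0, 0.5, 3.6]
finger_gap: 0.0128
```

```bash
python3 st.py
```

```text
13.15 [0.52369 0.09975 0.08437] yaw -0.3757 q6 0.54 F [0.   0.55 3.6 ] M [ 0.034  0.019 -0.009]
```

>>> send_rows(
  targets=[
    [[1.0, 0, 0, 0, 0.05], [1.0, 0, 0, 0, 0.05], [1.0, 0, 0, 0, 0], [1.0, 0, 0, 0, 0]],
  ],
)

```text
time_s: 13.65
eef_pos: [0.5236, 0.0998, 0.0843]
eef_rot: [-0.687, 0.167, -0.167, 0.687]
ft_force: [-1.1, 0.2, 3.4]
finger_gap: 0.0124
```

```bash
python3 st.py
```

```text
13.65 [0.52364 0.09975 0.08434] yaw -0.4756 q6 0.64 F [-1.14  0.17  3.41] M [-0.045 -0.005 -0.018]
```

>>> send_rows(
  targets=[
    [[1.0, 0, 0, 0, 0.05], [1.0, 0, 0, 0, 0.05], [1.0, 0, 0, 0, 0], [1.0, 0, 0, 0, 0]],
  ],
)

```text
time_s: 14.15
eef_pos: [0.5236, 0.0997, 0.0843]
eef_rot: [-0.678, 0.201, -0.201, 0.678]
ft_force: [-0.5, 0.7, 4.2]
finger_gap: 0.0124
```

```bash
python3 st.py
```

```text
14.15 [0.52362 0.09974 0.08433] yaw -0.5756 q6 0.74 F [-0.49  0.68  4.15] M [ 0.02  -0.005 -0.004]
```

>>> send_rows(
  targets=[
    [[1.0, 0, 0, 0, 0.05], [1.0, 0, 0, 0, 0.05], [1.0, 0, 0, 0, 0], [1.0, 0, 0, 0, 0]],
  ],
)

```text
time_s: 14.65
eef_pos: [0.5236, 0.0998, 0.0842]
eef_rot: [-0.667, 0.234, -0.234, 0.667]
ft_force: [0.5, 0.6, -0.2]
finger_gap: 0.0124
```

```bash
python3 st.py
```

```text
14.65 [0.5236  0.09976 0.08419] yaw -0.6756 q6 0.84 F [ 0.52  0.65 -0.18] M [ 0.161 -0.112  0.118]
```

The ramps bite at about 0.8 rad: Mz has risen and Fz has dropped. I'll take smaller steps now and follow the lid down.

>>> send_rows(
  targets=[
    [[1.0, 0, 0.02, 0, 0.03], [1.0, 0, 0.02, 0, 0.02], [1.0, 0, 0, 0, 0], [1.0, 0, 0, 0, 0]],
  ],
)

```text
time_s: 15.15
eef_pos: [0.5236, 0.0998, 0.084]
eef_rot: [-0.661, 0.251, -0.251, 0.661]
ft_force: [0.2, 1.3, 2.3]
finger_gap: 0.0127
```

```bash
python3 st.py
```

```text
15.15 [0.52361 0.09976 0.08395] yaw -0.7268 q6 0.89 F [0.16 1.29 2.26] M [0.294 0.006 0.152]
```

>>> send_rows(
  targets=[
    [[1.0, 0, 0.015, 0, 0.03], [1.0, 0, 0.015, 0, 0.02], [1.0, 0, 0, 0, 0], [1.0, 0, 0, 0, 0]],
  ],
)

```text
time_s: 15.65
eef_pos: [0.5236, 0.0998, 0.0837]
eef_rot: [-0.654, 0.268, -0.268, 0.654]
ft_force: [-0.5, 1.7, 5.0]
finger_gap: 0.0125
```

```bash
python3 st.py
```

```text
15.65 [0.52364 0.09975 0.0837 ] yaw -0.7769 q6 0.94 F [-0.55  1.7   4.97] M [0.345 0.154 0.229]
```

>>> send_rows(
  targets=[
    [[1.0, 0, 0.01, 0, 0.03], [1.0, 0, 0.005, 0, 0.02], [1.0, 0, 0, 0, 0], [1.0, 0, 0, 0, 0]],
  ],
)

```text
time_s: 16.15
eef_pos: [0.5236, 0.0998, 0.0835]
eef_rot: [-0.647, 0.284, -0.284, 0.648]
ft_force: [-0.4, 1.6, 6.0]
finger_gap: 0.0125
```

```bash
python3 st.py;python3 st.py
```

```text
16.15 [0.52361 0.09978 0.08353] yaw -0.827 q6 0.99 F [-0.44  1.62  5.98] M [0.407 0.206 0.205]
16.15 [0.52361 0.09978 0.08353] yaw -0.827 q6 0.99 F [-0.44  1.62  5.98] M [0.407 0.206 0.205]
```

>>> send_rows(
  targets=[
    [[1.0, 0, -0.02, 0, 0], [1.0, 0, -0.01, 0, 0], [1.0, 0, 0, 0, 0], [1.0, 0, 0, 0, 0]],
  ],
)

```text
time_s: 16.65
eef_pos: [0.5236, 0.0998, 0.0836]
eef_rot: [-0.648, 0.284, -0.284, 0.648]
ft_force: [-0.1, 2.8, -0.0]
finger_gap: 0.0122
```

```bash
python3 st.py
```

```text
16.65 [0.52361 0.09975 0.08364] yaw -0.827 q6 0.99 F [-0.15  2.78 -0.05] M [ 0.474 -0.068  0.227]
```

>>> send_rows(
  targets=[
    [[1.0, 0, 0.005, 0, 0.02]],
  ],
)

```text
time_s: 16.77
eef_pos: [0.5236, 0.0998, 0.0836]
eef_rot: [0.645, -0.291, 0.291, -0.644]
ft_force: [-0.1, 2.5, 1.2]
finger_gap: 0.0124
```

```bash
python3 st.py
```

```text
16.775 [0.52357 0.09976 0.08362] yaw -0.8479 q6 1.01 F [-0.13  2.51  1.17] M [0.528 0.017 0.347]
```

>>> send_rows(
  targets=[
    [[1.0, 0, 0.005, 0, 0.02]],
  ],
)

```text
time_s: 16.9
eef_pos: [0.5236, 0.0998, 0.0836]
eef_rot: [0.642, -0.297, 0.297, -0.641]
ft_force: [0.9, 2.6, 0.3]
finger_gap: 0.0124
```

```bash
python3 st.py
```

```text
16.9 [0.52356 0.09977 0.08359] yaw -0.8682 q6 1.03 F [0.91 2.63 0.28] M [0.557 0.018 0.425]
```

>>> send_rows(
  targets=[
    [[1.0, 0, 0, 0, 0]],
  ],
)

```text
time_s: 17.02
eef_pos: [0.5236, 0.0998, 0.0836]
eef_rot: [0.642, -0.297, 0.297, -0.642]
ft_force: [-0.5, 3.5, -0.9]
finger_gap: 0.0121
```

```bash
python3 st.py
```

```text
17.025 [0.52358 0.09978 0.0836 ] yaw -0.8673 q6 1.03 F [-0.47  3.51 -0.94] M [ 0.546 -0.034  0.338]
```

>>> send_rows(
  targets=[
    [[1.0, 0, 0, 0, 0]],
  ],
)

```text
time_s: 17.15
eef_pos: [0.5236, 0.0998, 0.0836]
eef_rot: [0.642, -0.297, 0.297, -0.642]
ft_force: [0.8, 3.6, -1.4]
finger_gap: 0.0125
```

```bash
python3 st.py
```

```text
17.15 [0.52356 0.09976 0.08357] yaw -0.867 q6 1.03 F [ 0.8   3.61 -1.38] M [0.582 0.014 0.294]
```

The moment while turning is 0.42 N m, mid-snug, and it relaxes to 0.29 at rest. The lid has dropped about 1.1 mm and the arm's vertical load is near zero, so I stop here and let go.

>>> send_rows(
  targets=[
    [[2.5, 0, 0, 0, 0], [5, 0, 0, 0, 0], [8.5, 0, 0, 0, 0], [8.5, 0, 0, 0, 0], [8.5, 0, 0, 0, 0], [8.5, 0, -1, 0, 0], [8.5, 0, -3, 0, 0], [8.5, 0, -4, 0, 0], [8.5, 0, -4, 0, 0], [8.5, 0, -3, -3, 0], [8.5, 0, 0, -4, 0], [8.5, 0, 0, -3, 0], [8.5, 0, 0, 0, 0], [8.5, 0, 0, 0, 0]],
  ],
)

```text
time_s: 18.9
eef_pos: [0.4482, 0.0352, 0.2344]
eef_rot: [-0.641, 0.297, -0.298, 0.642]
ft_force: [-0.2, -0.1, -0.3]
finger_gap: 0.0852
```

```bash
python3 - <<'E'
from h import *
o,p,T=tool(); print(o["time_s"],p.round(4),yawx(T).round(3),o["ft_force"].round(2),o["finger_gap"])
a=shot("wrist","w5");shot("scene","s5")
for s,cc,l in blobs(mask(a,"red"),15): print("red",s,cc.round(1),onz(a,[cc],.0765)[0].round(4))
E
```

```text
18.9 [0.4482 0.0352 0.2344] -0.867 [-0.15 -0.11 -0.25] 0.08516094375285327
red 56 [248.6  32.9] [0.5483 0.1252 0.0765]
red 46 [287.   92.3] [0.5334 0.0649 0.0765]
red 44 [222.1  99. ] [0.4887 0.1082 0.0765]
red 54 [478.1 138.7] [ 0.6216 -0.1075  0.0765]
red 24 [493.  138.5] [ 0.6309 -0.1183  0.0765]
red 406 [503.6 284.6] [ 0.537  -0.259   0.0765]
red 31 [320.8 310.5] [ 0.3786 -0.1282  0.0765]
```

View pics/w5.png

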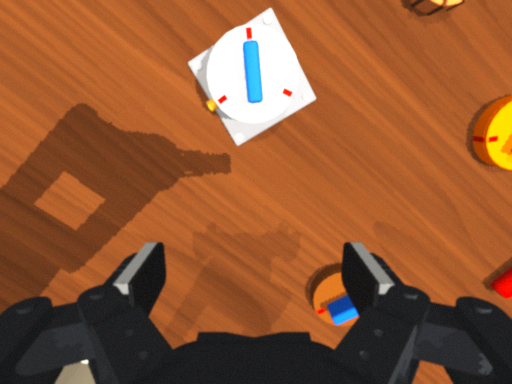

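View pics/s5.png

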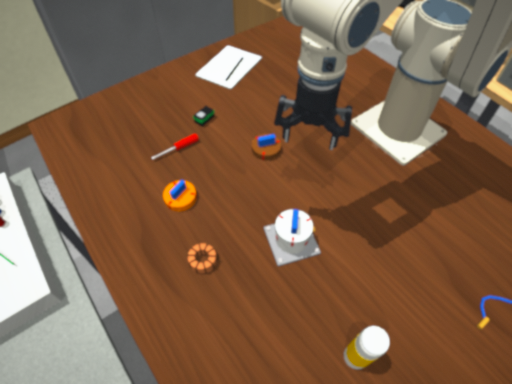

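The lid sits centred (mean of its marks 0.5235, 0.0994). It is turned 0.95 rad from the marks, about 0.1 rad behind the gripper, so it lagged in the pads or sprang back. I'll regrip in line with the bar and feel the tightness again.

>>> send_rows(
  targets=[
    [[8.5, 0, 0, 0, -0.1], [8.5, 0.2, 0, 2.5, 0], [8.5, 0.3, 0, 4, 0], [8.5, 0.44, 0, 3.37, 0], [8.5, 0, 3, 0, 0], [8.5, 0, 4, 0, 0], [8.5, 0, 4, 0, 0], [8.5, 0, 2.5, 0, 0], [8.5, 0, 1.0, 0, 0], [8.5, 0, 0, 0, 0], [8.5, 0, 0, 0, 0]],
  ],
)

```text
time_s: 20.38
eef_pos: [0.5236, 0.0998, 0.0896]
eef_rot: [-0.655, 0.264, -0.265, 0.656]
ft_force: [0.8, -0.0, 0.1]
finger_gap: 0.0852
```

```bash
python3 st.py; python3 - <<'E'
from h import *
a=shot("wrist","w6")
E
```

```text
20.375 [0.52359 0.09982 0.0896 ] yaw -0.7669 q6 0.93 F [ 0.83 -0.05  0.15] M [-0.021 -0.004 -0.031]
```

View pics/w6.png

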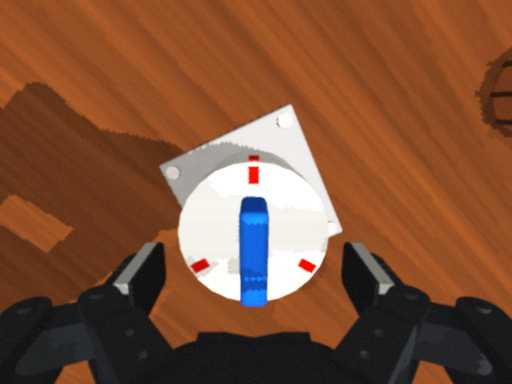

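>>> send_rows(
  targets=[
    [[8.5, 0, 0.5, 0, 0], [4, 0, 0, 0, 0], [1.8, 0, 0, 0, 0], [1, 0, 0, 0, 0], [1, 0, 0, 0, 0], [1, 0, 0, 0, 0], [1, 0, 0, 0, 0], [1, 0, 0, 0, 0]],
  ],
  grip_force=30,
)

```text
time_s: 21.42
eef_pos: [0.5226, 0.0999, 0.0838]
eef_rot: [-0.656, 0.265, -0.265, 0.656]
ft_force: [-2.6, 4.1, 4.6]
finger_gap: 0.0135
```

```bash
python3 st.py
```

```text
21.425 [0.5226  0.09986 0.08384] yaw -0.767 q6 0.93 F [-2.65  4.07  4.64] M [0.732 0.477 0.07 ]
```

>>> send_rows(
  targets=[
    [[1, -0.05, -0.02, 0, 0], [1, 0, 0, 0, 0], [1, 0, 0, 0, 0], [1, 0, 0, 0, 0]],
  ],
  grip_force=90,
)

```text
time_s: 21.92
eef_pos: [0.5225, 0.0999, 0.084]
eef_rot: [-0.656, 0.264, -0.265, 0.656]
ft_force: [-0.5, 1.6, 4.4]
finger_gap: 0.012
```

```bash
python3 st.py
```

```text
21.925 [0.52253 0.09987 0.084  ] yaw -0.767 q6 0.93 F [-0.47  1.6   4.39] M [0.328 0.186 0.093]
```

>>> send_rows(
  targets=[
    [[1, 0, -0.02, 0, 0.01], [1, 0, 0, 0, 0.02]],
  ],
)

```text
time_s: 22.18
eef_pos: [0.5225, 0.0999, 0.0841]
eef_rot: [-0.652, 0.275, -0.275, 0.652]
ft_force: [0.7, 1.2, 2.6]
finger_gap: 0.0122
```

```bash
python3 st.py
```

```text
22.175 [0.5225  0.0999  0.08406] yaw -0.798 q6 0.96 F [0.7  1.2  2.55] M [0.4   0.074 0.173]
```

>>> send_rows(
  targets=[
    [[1, 0, 0, 0, 0.02]],
  ],
)

```text
time_s: 22.3
eef_pos: [0.5225, 0.0999, 0.0841]
eef_rot: [-0.649, 0.281, -0.281, 0.649]
ft_force: [0.2, 1.6, 2.0]
finger_gap: 0.0121
```

```bash
python3 st.py
```

```text
22.3 [0.52252 0.09993 0.08408] yaw -0.8181 q6 0.98 F [0.19 1.6  2.01] M [ 0.397 -0.085  0.237]
```

>>> send_rows(
  targets=[
    [[1, 0, 0, 0, 0.02]],
  ],
)

```text
time_s: 22.42
eef_pos: [0.5225, 0.0999, 0.0841]
eef_rot: [-0.646, 0.288, -0.288, 0.646]
ft_force: [0.8, 1.4, 2.4]
finger_gap: 0.0119
```

```bash
python3 st.py
```

```text
22.425 [0.52251 0.09995 0.08408] yaw -0.8381 q6 1.0 F [0.77 1.41 2.44] M [ 0.494 -0.083  0.312]
```

>>> send_rows(
  targets=[
    [[1, 0, 0, 0, 0.02]],
  ],
)

```text
time_s: 22.55
eef_pos: [0.5225, 0.1, 0.0841]
eef_rot: [-0.643, 0.294, -0.294, 0.643]
ft_force: [0.5, 2.8, 0.9]
finger_gap: 0.0119
```

```bash
python3 st.py
```

```text
22.55 [0.52253 0.1     0.08409] yaw -0.858 q6 1.02 F [0.46 2.82 0.95] M [ 0.528 -0.108  0.369]
```

>>> send_rows(
  targets=[
    [[1, 0, 0.005, 0, 0.02]],
  ],
)

```text
time_s: 22.68
eef_pos: [0.5225, 0.1, 0.084]
eef_rot: [-0.64, 0.3, -0.301, 0.64]
ft_force: [0.9, 3.0, 1.2]
finger_gap: 0.0124
```

```bash
python3 st.py
```

```text
22.675 [0.52248 0.09999 0.084  ] yaw -0.8781 q6 1.04 F [0.88 2.99 1.22] M [ 0.575 -0.202  0.427]
```

Turning on at 0.43 N m barely moved the lid, since the rise was stiff and elastic. That confirms it was already snug. I let go again, back off and check.

>>> send_rows(
  targets=[
    [[1, 0, 0, 0, 0], [2.5, 0, 0, 0, 0], [5, 0, 0, 0, 0], [8.5, 0, 0, 0, 0], [8.5, 0, 0, 0, 0], [8.5, 0, 0, 0, 0], [8.5, 0, -1, 0, 0], [8.5, 0, -3, 0, 0], [8.5, 0, -4, 0, 0], [8.5, 0, -4, 0, 0], [8.5, 0, -3, -3, 0], [8.5, 0, 0, -4, 0], [8.5, 0, 0, -3, 0], [8.5, 0, 0, 0, 0], [8.5, 0, 0, 0, 0]],
  ],
)

```text
time_s: 24.55
eef_pos: [0.4463, 0.0361, 0.2347]
eef_rot: [-0.64, 0.3, -0.301, 0.64]
ft_force: [0.8, 0.2, 0.1]
finger_gap: 0.0851
```

```bash
python3 - <<'E'
from h import *
o,p,T=tool(); print(o["time_s"],p.round(4),yawx(T).round(3),o["ft_force"].round(2),o["finger_gap"])
a=shot("wrist","w7");shot("scene","s7");
X=[]
for s,cc,l in blobs(mask(a,"red"),15):
    P=onz(a,[cc],.0765)[0]
    if np.linalg.norm(P[:2]-[.5238,.0997])<.05: X.append(P[:2]); print(s,cc.round(1),P.round(4))
X=np.array(X); c=X.mean(0); print("centre",c.round(4),np.rad2deg(np.arctan2(*(X-c).T[::-1])).round(1))
E
```

```text
24.55 [0.4463 0.0361 0.2347] -0.877 [0.78 0.24 0.1 ] 0.08507603721538073
53 [248.7  31.7] [0.5481 0.1257 0.0765]
42 [287.1  91. ] [0.5326 0.0656 0.0765]
43 [222.3  98.1] [0.4882 0.1091 0.0765]
centre [0.523  0.1002] [ 45.5 -74.4 165.5]
```

View pics/s7.png

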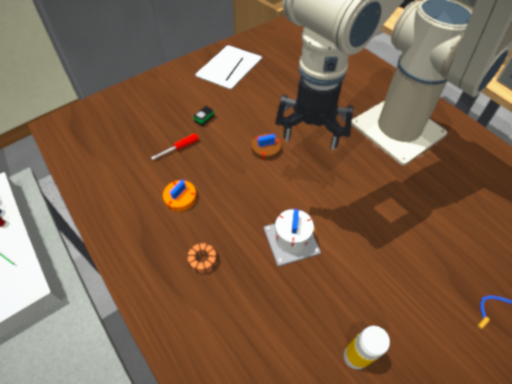

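```bash
python3 -c "
from bench import env
print(env.finish_job())"
```

```text
the job is handed in; nothing more can be done
None
```

The aluminium lid is on the pot's neck, screwed down until snug and let go. I handed the job in at about 25 s on the robot's clock; it gives no verdict.

I gripped the lid by its blue bar and lined its red marks up with the pot's to within about 0.01 rad. I felt it meet the seal at the expected height (grip about 92 mm), then turned it clockwise, following it down. The ramps bit at about 0.8 rad, and I stopped with 0.42 N m felt while turning.

**Tightness:** after letting go, the lid turned out to be about 0.1 rad behind the gripper. I regripped and turned again up to 0.43 N m. The lid moved less than 0.01 rad, so it was already snug and the lag was twist in the grip.

**Last checks:**
- **Seating:** the lid is centred to about 1 mm and looks level, 0.96 rad past the marks.
- **Bench:** the gripper is open and clear, and nothing else looks moved in the last scene picture.

**Disagreements:**
- **Moment:** at rest it relaxed to about 0.29 N m, so I went by the moment felt while turning.
- **Clamp force:** the moment puts it at about 15 N. The lid's drop of roughly 1.1 mm puts it nearer 20 N, close to the 21 N limit. I could not measure the force itself.

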